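Roll the wet wheel in front of the curing lamp

ROBOT

A 6-joint arm with a two-finger parallel gripper is mounted at the origin on the work surface. World frame = base frame: x ahead of the robot, y to its left, z up, the work surface at z = 0. Lengths are in mm, angles in rad, forces in N, time in s.
With the tool pointing down it reaches from about 275 to 750 mm from the base axis. Payload 10.2 kg.
Tool frame: the origin (TCP) lies midway between the tips of the shut fingers; the grasp point (between the pads) lies 19 mm behind it; z points along the fingers, y is the line along which they close (so a half turn about z gives the same grasp; the last joint's range is limited). The gripper opens to 85 mm and grips with 20 to 120 N. Pads are 22 mm wide; open, the fingers measure 114 mm over their backs; the gripper's body (76 mm by 85 mm) begins 54 mm behind the grasp point. The pads swing forward as they close: fully open they stand 13 mm farther back than shut.
Start: joints at [-1.558, 0.313, 1.498, -0, 1.331, -0.223], TCP at [122.637, -510.481, 195.194] pointing down, gripper open.
Joint ranges: [-2.94, 2.94], [-0.97, 2.17], [0.19, 2.56], [-1.23, 4.37], [0.02, 3.11], [-2.88, 2.88]. Speed limits (rad/s): [2.39, 2.39, 3.01, 3.14, 3.14, 3.14].

INTERFACE

Orientations are given as a unit quaternion [w, x, y, z].
In Python, from rig import ctrl gives the robot as it stands.
- The arm moves only by the tool arm_command, never from a script. Its argument "increments" is a list of rows, each an object with "dr": the turn, a rotation vector about the tool's x, y, z in units of pi/4 rad (1.0 is pi/4 rad), a list of three; "offset": the shift along the tool's x, y, z in units of 120 mm (1.0 is 120 mm), a list of three; "hand": the opening, from -1 (shut) to 1 (fully open). A call has 1 to 8 rows; each row shifts and turns the commanded pose from where the row before left it, along the tool's axes as they then stand; what a row does not reach is not made up. A row lasts 1/10 s, in which the tool goes at most 50 mm and 8.59 degrees, less where a joint would pass 70% of its speed; a pose out of reach is approached as far as the arm can. A call with a number of a shift or a turn outside -1 to 1 is refused whole. A call with a gripper value outside its range is refused whole. The fingers move at their own pace and stop on an object; "grip_force" is the grip in N (left out, the last holds). Time passes only in rows, so rows that do not move let the fingers close. It gives the time, the measured TCP pose, the force, the opening and the grip force at its end, in the units of the state.
- ctrl.sense(): the state, without advancing time (a new reading comes with each control period).
- ctrl.capture(name): name is "scene" or "top"; returns the picture (384x512x3 uint8, red, green, blue); there is no depth.
- ctrl.camera_info(name): a dict with "K" (3x3 intrinsics, pixels), "R" (3x3) and "t" (3): a world point X has camera coordinates R X + t. Camera axes: x right, y down, z forward; pixel columns grow to the right and rows downward; lengths in mm; the calibration is good to about 2 mm. A picture is of the moment at which its call begins. camera_info takes no time and is no camera call.
- ctrl.finish_job(): hands the job in; it is judged then, once.
The state is a dict: "time_s": time; "joints": joint angles; "dq": joint speeds; "tau": joint torques, N m; "eef_pos": TCP position; "ee_rot": TCP orientation; "force": force on the tool from outside, world axes, zero at the start; "wrist_torque": the same for the moment, N m; "grip_width": opening from 0.0 (shut) to 1.0 (fully open); "grip_force": force on a finger pad.
Only numpy, scipy, OpenCV 4.12 (cv2) and the standard library are available. Lean on these libraries where they do the work, as an engineer would, in place of code of your own. Each camera call takes 0.05 s, during which the arm holds its last target. There are 200 camera calls.

TASK

The varnish on the wooden wheel is wet, so do not touch it: take the hinged rack by its handle tab and tilt it so that the wheel rolls, without racing, along the rails and comes to rest centred in front of the curing lamp. Keep it still there for at least 6 seconds, and finish while still holding the rack by its handle, off its rest and about level, with the wheel in front of the lamp. Do not bump the lamp and leave the other things on the worktop alone.

Things in the scene. Friction and masses are not known exactly. Their poses are not given: they have to be found in the camera images.
- stand: fixed drying stand: plywood foot board 140 (x) x 520 (y) x 18 mm. Origin at the centre of its underside on the worktop; z up; y runs along the rack, level, from the handle end (-y) to the hinge end (+y). Carries the hinged rack and a rubber rest on which the rack lies at the start.
- rack (a joint): tilt of the rack, rad. 0 = lying on its rest, handle end 0.12 rad down; 0.12 = rails exactly level; 0.24 = upper stop, handle end 0.12 rad up. Grows as the handle is lifted; no spring, almost no friction, falls back when let go. The rack weighs about 0.55 kg, its centre of mass near the middle of the rails: lifting takes about 3 N at the handle.
- hinge (a point): a point on the rack's hinge axis, midway across the rack, 105 mm above the worktop, at y = +220 mm of the stand; the axis is parallel to the stand's x. This point's axes are the rack's and tilt with it: y along the rails (the handle is at -y), x across, z up from the rails.
- rails (a point): middle of the two straight steel rods, midway between their axes (212.5 mm from the hinge axis at -y, 12 mm above it at level). Rods 8 mm thick, axes 64 mm apart, along the rack; posts at their ends stop the wheel's spindle and let the wheel's centre travel 299 mm, from 362 mm to 63 mm from the hinge axis. A wooden board lies below, clear of the wheel. Axes as hinge.
- grip (a point): middle of the upright wooden handle tab on the end of the rack: 14 mm thick across the rack (x), 50 mm along it (y), top 20 mm above this point, clear for 35 mm below it on both sides. 445 mm from the hinge axis at -y and 35 mm above it when level: z = 140 mm level, 86 mm on the rest. Axes as hinge; grip from above, fingers closing along x.
- wheel: freshly varnished cherry wood toy-wagon wheel, 60 mm across, 30 mm thick, in one piece with its 18 mm thick, 112 mm long spindle (x axis); about 0.075 kg; origin at its centre, axes turn as it rolls. The spindle rolls on the rods, held down, at first at the handle-end posts; centre z = 130 mm level. Accelerates 1.85 m/s2 per rad from level, downhill, less friction worth 0.003 rad.
- spindle (a joint): how far the wheel and its spindle have rolled along the rods from the handle-end posts towards the hinge, m: 0 at the handle-end posts, where it starts, 0.299 at the hinge-end posts.
- lamp: fixed white curing lamp on the robot's side of the stand, 90 mm wide, 182 mm tall, with a 70 mm wide window facing the rails; a small dark ridge on top marks its centre line. Origin at the centre of its underside on the worktop, axes parallel to the stand's. The wheel is in place when its centre is at y = 0 in the lamp's axes. Its place along the rails varies.
- peg_doll: bystander, leave alone: turned cherry wood peg doll blank, 38 mm wide, 88 mm tall, standing on the far (+x) side of the stand near its hinge end. Origin at the centre of its underside.
- palette: bystander, leave alone: round white ceramic paint palette, 160 mm across, 12 mm thick, lying flat on the far (+x) side of the stand. Origin at the centre of its underside.
- spring_clamp: bystander, leave alone: chrome spring clamp, 140 x 70 x 20 mm, lying on the far (+x) side of the stand near its handle end. Origin at the centre of its underside.
- tape_dispenser: bystander, leave alone: red plastic tape dispenser, 150 x 55 mm, 85 mm tall, right of the stand. Origin at the centre of its underside.
- marble_jar: bystander, leave alone: cobalt glass jar with a steel screw-top lid, 90 mm across, 120 mm tall, left of the stand. Origin at the centre of its underside.
- varnish_tin: bystander, leave alone: small tin, 66 mm across, 75 mm tall, left of the stand. Origin at the centre of its underside.
- varnish_brush: bystander, leave alone: brush lying flat on the worktop, right of the stand. Origin at the centre of its underside.
There are look-alikes about, which are no part of the job. What is shaped like the lamp but orange is not meant.

How it is judged (in metres and radians):
On the way:
1. the wheel lies still, centred in front of the lamp, for 6 s (y of wheel in the frame of lamp between -0.018 and 0.018 m and velocity of joint spindle between -0.05 and 0.05 m/s), for 6 s.
At the end, for the whole second after the job is handed in: the wheel stands still on the rails with its centre within 18 mm of the lamp's centre line, rolling slower than 0.04 m/s, and the fingers still hold the rack within 0.05 rad of level (joint 0.07 to 0.17), the wheel above 115 mm (y of wheel in the frame of lamp between -0.018 and 0.018 m and velocity of joint spindle between -0.04 and 0.04 m/s and height (world z) of wheel above 0.115 m and contact force between the fingers and stand above 1 N and value of joint rack between 0.07 and 0.17 rad); the arm keeps its last pose, push and grip.
It fails at once if the wheel races (rolls faster than 0.3 m/s) (velocity of joint spindle above 0.3 m/s or velocity of joint spindle below -0.3 m/s).
It fails at once if the robot touches the wet wheel (contact force between any of the arm, the fingers and wheel above 0.3 N).
It fails at once if the robot bumps the lamp (contact force between any of the arm, the fingers and lamp above 3 N).
It fails at once if a bystander is disturbed (moved more than 20 mm) (distance of any of peg_doll, palette, spring_clamp, tape_dispenser, marble_jar, varnish_tin, varnish_brush from where it was at the start of the episode above 0.02 m).
It also fails if it takes over 43 s, if anything falls off the work surface, if the arm or the gripper's body presses on something with over 40 N, if the wrist force passes 120 N, or if a joint passes its speed limit or range.

## Working session

There is one attempt and no reset: what is moved stays moved. The work goes in short steps, Python scripts to look and compute and a tool call to move; the robot and the scene stay as the last step left them, time stands still between calls to the robot, and variables do not carry over. Pictures are saved under pics/ and viewed, at most 10 in all, crops included, and the job is handed in when it is done.

Besides the shell and the picture viewer there is one more tool, called by a JSON object that holds its "method" and its "body", one argument or row to a line. arm_command: Moves the arm, as the interface text tells. Shifts and turns lie within -1 to 1; 1 stands for 120 mm of shift or pi/4 rad of turn. Its arguments: {"type":"object","properties":{"increments":{"type":"array"},"grip_force":{"type":"number"}},"required":["increments"]}

```bash
mkdir -p pics
python3 - <<'E'
from rig import ctrl
import cv2
for n in ("scene","top"):
    im=ctrl.capture(n); cv2.imwrite(f"pics/{n}0.png",cv2.resize(im[:,:,::-1],(800,600),interpolation=cv2.INTER_CUBIC))
    c=ctrl.camera_info(n); print(n,c)
print(ctrl.sense())
E
```

```text
scene {'K': array([[499.67673775,   0.        , 255.75242354],
       [  0.        , 499.67673775, 187.24004793],
       [  0.        ,   0.        ,   1.        ]]), 'R': array([[ 0.34105117,  0.93996371, -0.01234164],
       [ 0.60795532, -0.23056265, -0.75975732],
       [-0.71698984,  0.25161296, -0.6500896 ]]), 't': array([-162.59855968, -241.2507343 , 2032.67736395])}
top {'K': array([[475.28858255,   0.        , 250.13083509],
       [  0.        , 475.28858255, 189.18141625],
       [  0.        ,   0.        ,   1.        ]]), 'R': array([[ 0.00940968, -0.99983853,  0.01530936],
       [-0.98508423, -0.01189927, -0.1716609 ],
       [ 0.17181535, -0.01346574, -0.98503714]]), 't': array([ -26.01846936,  519.24612176, 1523.24906258])}
{'time_s': 0.1, 'joints': array([-1.55844307e+00,  3.13383492e-01,  1.49832509e+00,  1.58679050e-05,
        1.33097524e+00, -2.23427372e-01]), 'dq': array([ 0.0004835 ,  0.00016948, -0.00300579,  0.00012016, -0.00010043,
       -0.00075899]), 'tau': array([ 2.92119737e-03, -4.12901652e+01, -2.60136938e+01, -1.68012043e-04,
        3.08144015e-03,  1.11879444e-05]), 'eef_pos': array([ 122.61663186, -510.22551518,  194.71127891]), 'ee_rot': array([-5.41737844e-04,  9.93059056e-01,  1.17615533e-01,  6.51356079e-05]), 'force': array([ 0.03762091,  0.30825025, -0.19003331]), 'wrist_torque': array([-9.63681516e-05, -4.44275652e-02, -8.32188262e-03]), 'grip_force': 0.0, 'grip_width': 0.9983857770816043}
```

View pics/scene0.png

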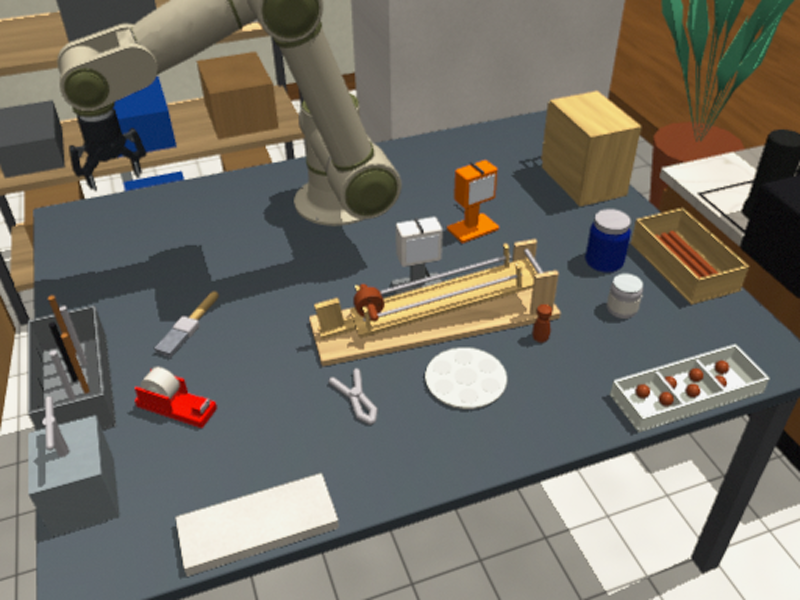

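View pics/top0.png

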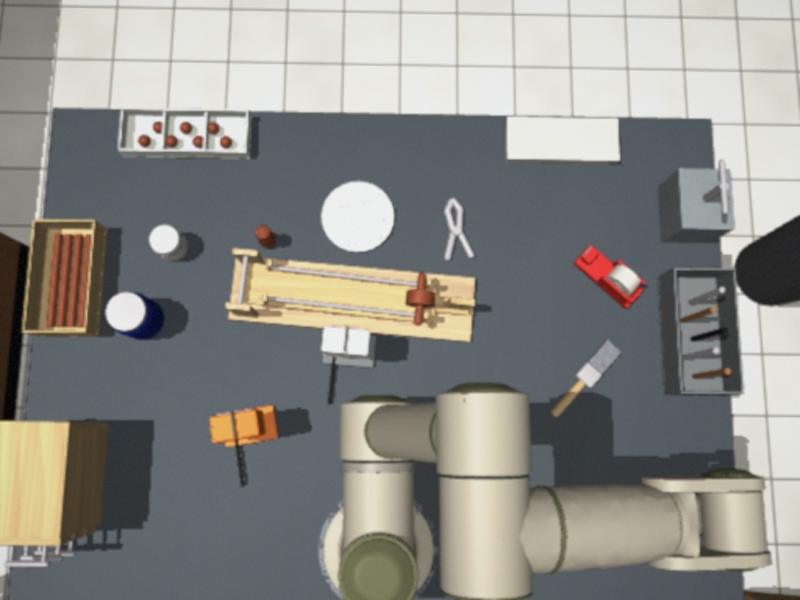

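Both views show the stand with its handle end at the right in the top view (~465,307), the wheel at (420,298) and the white lamp at (348,343). I'll enlarge crops for the pixel positions.

Run:
```python
from rig import ctrl
import cv2
im=ctrl.capture("top")[150:245,140:312,::-1]; cv2.imwrite("pics/t1.png",cv2.resize(im,None,fx=4.6,fy=4.6,interpolation=cv2.INTER_CUBIC))
im=ctrl.capture("scene")[130:240,190:365,::-1]; cv2.imwrite("pics/s1.png",cv2.resize(im,None,fx=4.5,fy=4.5,interpolation=cv2.INTER_CUBIC))
```

```text
(no output)
```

View pics/t1.png

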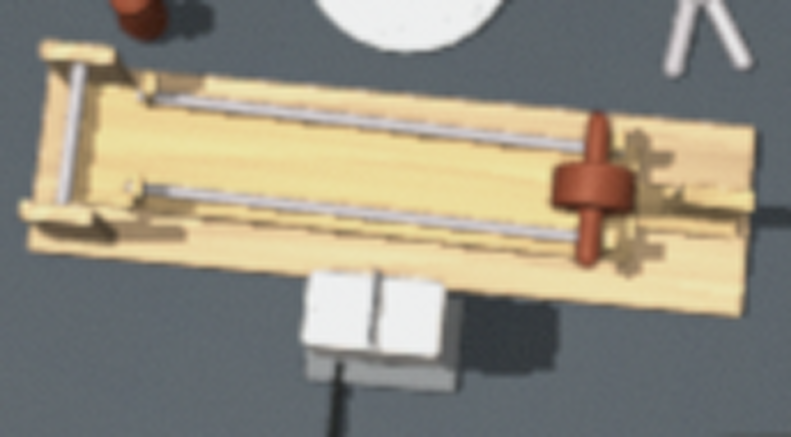

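View pics/s1.png

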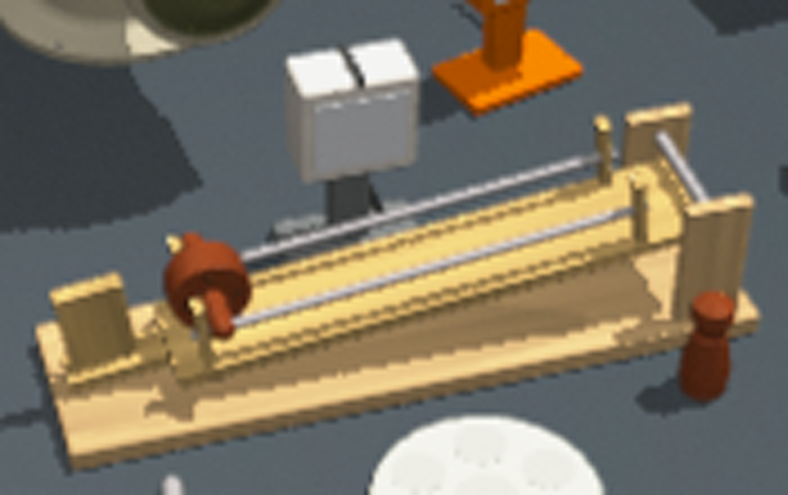

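Top crop: hinge rod (80,65)-(64,203), foot board corners (754,127), (741,316), (28,250), lamp ridge (376,272)-(374,345), tab top about (672..753,199), spindle ends (598,113)/(588,265). Scene crop: lamp ridge (345,48)-(362,85), tab top corners (52,292)/(118,275), foot board front-left (74,458) and right (757,318) corners. Now fitting the stand's pose.

```bash
cat > h.py <<'E'
import numpy as np
from rig import ctrl
from scipy.optimize import least_squares
C={n:ctrl.camera_info(n) for n in("top","scene")}
def proj(n,X):
    c=C[n]; p=c["K"]@(c["R"]@np.asarray(X,float)+c["t"]); return p[:2]/p[2]
def onz(n,uv,z):
    c=C[n]; d=c["R"].T@np.linalg.inv(c["K"])@[*uv,1]; o=-c["R"].T@c["t"]; return o+d*(z-o[2])/d[2]
T=lambda u,v:((u+.5)/4.6-.5+140,(v+.5)/4.6-.5+150)
S=lambda u,v:((u+.5)/4.5-.5+190,(v+.5)/4.5-.5+130)
def rk(x,y,z,a):  # rack coords -> stand coords; a=tilt from level (neg on rest)
    return np.array([x,220+y*np.cos(a)-z*np.sin(a), 105+y*np.sin(a)*-1*-1*1+z*np.cos(a)]) if 0 else np.array([x,220+y*np.cos(a)+z*np.sin(a),105-y*np.sin(a)+z*np.cos(a)])
def w(p,s):
    c,t=np.cos(p[2]),np.sin(p[2]); return np.array([p[0]+c*s[0]-t*s[1],p[1]+t*s[0]+c*s[1],s[2]])
E
python3 - <<'E'
from h import *
# world offset of stand: top view up = +x, right = -y
a=-.12
tb=lambda x,y:rk(x,y,55,a)
obs=[("top",T(754,127),[70,-260,18]),("top",T(741,316),[-70,-260,18]),("top",T(28,250),[-70,260,18]),
("scene",S(74,460),[70,-260,10]),("scene",S(757,320),[70,260,14]),("scene",S(37,327),[-70,-260,18]),
("top",T(753,199),rk(0,-470,55,a)),("top",T(598,113),rk(56,-362,25,a)),("top",T(588,265),rk(-56,-362,25,a))]
f=lambda p:np.concatenate([proj(n,w(p,s))-uv for n,uv,s in obs])
r=least_squares(f,[450,50,0],loss="soft_l1",x_scale=[100,100,.1]); p=r.x
print(p,f(p).reshape(-1,2).round(1).tolist())
np.save("p.npy",p)
print("hinge bar",[onz("top",T(*q),105+3).round(0) for q in((80,65),(64,203))], w(p,[0,220,105]))
print("grip rest",w(p,rk(0,-445,35,a)),"level",w(p,rk(0,-445,35,0)))
inv=lambda X:[np.cos(p[2])*(X[0]-p[0])+np.sin(p[2])*(X[1]-p[1]),-np.sin(p[2])*(X[0]-p[0])+np.cos(p[2])*(X[1]-p[1])]
for n,q in(("top",T(376,272)),("top",T(374,345)),("scene",S(345,48)),("scene",S(362,85))):
    for z in(182,186): print(n,z,np.round(inv(onz(n,q,z)),1))
E
```

```text
[ 5.18728782e+02  6.35841201e+01 -7.84856128e-02] [[0.1, -0.2], [0.0, -0.2], [-0.6, 0.2], [-0.6, 0.9], [0.8, 0.0], [-0.7, -0.2], [0.1, 0.2], [0.1, -0.3], [-0.5, 0.9]]
hinge bar [array([587., 278., 108.]), array([490., 285., 108.])] [535.97789463 282.90686883 105.        ]
grip rest [ 501.01004032 -161.7099598    86.47637001] level [ 501.08764332 -160.72323651  140.        ]
top 182 [-83.4  -3.4]
top 186 [-83.9  -3.6]
top 182 [-130.7   -6.8]
top 186 [-131.1   -7. ]
scene 182 [-123.2   -4.5]
scene 186 [-117.7   -6.1]
scene 182 [-75.7  -5.7]
scene 186 [-70.5  -7.3]
```

Fit is good (under 1 px). The lamp centre is at stand y ≈ -5 mm, so the spindle has to travel about 137 mm. Turn the tool first, then travel.

{"method": "arm_command", "body": {
  "increments": [
    {"dr":[0,0,-0.178],"offset":[0,0,0],"hand":1},
    {"dr":[0,0,-0.178],"offset":[0,0,0],"hand":1},
    {"dr":[0,0,-0.178],"offset":[0,0,0],"hand":1},
    {"dr":[0,0,-0.178],"offset":[0,0,0],"hand":1},
    {"dr":[0,0,-0.178],"offset":[0,0,0],"hand":1},
    {"dr":[0,0,-0.178],"offset":[0,0,0],"hand":1},
    {"dr":[0,0,-0.178],"offset":[0,0,0],"hand":1},
    {"dr":[0,0,-0.178],"offset":[0,0,0],"hand":1}
  ],
  "grip_force": 60
}}

```text
time_s: 1.0
eef_pos: [122.6, -510.4, 195.0]
ee_rot: [-0.0, 0.778, 0.629, 0.0]
force: [-0.1, 1.0, 0.5]
grip_width: 0.997
grip_force: 0.0
```

{"method": "arm_command", "body": {
  "increments": [
    {"dr":[0,0,-0.178],"offset":[0,0,0],"hand":1},
    {"dr":[0,0,0],"offset":[0.226,0.208,0],"hand":1},
    {"dr":[0,0,0],"offset":[0.226,0.208,0],"hand":1},
    {"dr":[0,0,0],"offset":[0.226,0.208,0],"hand":1},
    {"dr":[0,0,0],"offset":[0.226,0.208,0],"hand":1},
    {"dr":[0,0,0],"offset":[0.226,0.208,0],"hand":1},
    {"dr":[0,0,0],"offset":[0.226,0.208,0],"hand":1},
    {"dr":[0,0,0],"offset":[0.226,0.208,0],"hand":1}
  ]
}}

```text
time_s: 1.8
eef_pos: [312.3, -333.4, 195.2]
ee_rot: [0.0, 0.734, 0.679, 0.0]
force: [0.3, -0.8, -0.6]
grip_width: 1.001
grip_force: 0.0
```

{"method": "arm_command", "body": {
  "increments": [
    {"dr":[0,0,0],"offset":[0.224,0.208,0],"hand":1},
    {"dr":[0,0,0],"offset":[0.224,0.208,0],"hand":1},
    {"dr":[0,0,0],"offset":[0.224,0.208,0],"hand":1},
    {"dr":[0,0,0],"offset":[0.224,0.208,0],"hand":1},
    {"dr":[0,0,0],"offset":[0.224,0.208,0],"hand":1},
    {"dr":[0,0,0],"offset":[0.224,0.208,0],"hand":1},
    {"dr":[0,0,0],"offset":[0.224,0.208,0],"hand":1},
    {"dr":[0,0.153,0],"offset":[0,0,0],"hand":1}
  ]
}}

```text
time_s: 2.6
eef_pos: [502.8, -154.0, 195.4]
ee_rot: [-0.042, 0.729, 0.682, 0.045]
force: [0.2, -0.7, -0.7]
grip_width: 0.999
grip_force: 0.0
```

Run:
```python
from rig import ctrl
import cv2,numpy as np
a=ctrl.capture("top")[130:250,180:340,::-1]; b=ctrl.capture("scene")[110:230,150:310,::-1]
cv2.imwrite("pics/a2.png",cv2.resize(np.hstack([a,b]),None,fx=2.5,fy=2.5,interpolation=cv2.INTER_CUBIC)); s=ctrl.sense();print(s["time_s"],s["eef_pos"],s["ee_rot"],s["force"])
```

```text
2.7 [ 500.33043279 -160.72709122  194.49484098] [-0.04180148  0.73232462  0.67821438  0.0444808 ] [-0.04244968 -0.49185551  0.28124383]
```

View pics/a2.png

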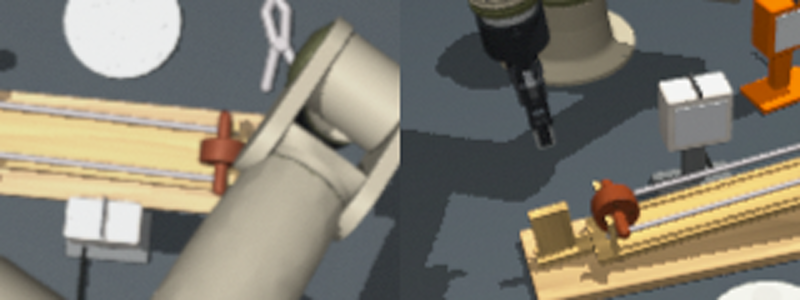

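The view shows the fingers above the tab and leaning toward the hinge, with the wheel clear at crop (220,152). Now descend vertically.

{"method": "arm_command", "body": {
  "increments": [
    {"dr":[0,0,0],"offset":[-0.029,0.002,0.263],"hand":1},
    {"dr":[0,0,0],"offset":[-0.029,0.002,0.263],"hand":1},
    {"dr":[0,0,0],"offset":[-0.029,0.002,0.263],"hand":1},
    {"dr":[0,0,0],"offset":[-0.029,0.002,0.263],"hand":1},
    {"dr":[0,0,0],"offset":[0,0,0],"hand":1},
    {"dr":[0,0,0],"offset":[0,0,0],"hand":0},
    {"dr":[0,0,0],"offset":[0,0,0],"hand":-1},
    {"dr":[0,0,0],"offset":[0,0,0],"hand":-1}
  ]
}}

```text
time_s: 3.5
eef_pos: [501.8, -159.7, 69.7]
ee_rot: [-0.039, 0.732, 0.678, 0.044]
force: [0.5, 1.0, 1.0]
grip_width: 0.513
grip_force: 0.0
```

{"method": "arm_command", "body": {
  "increments": [
    {"dr":[0,0,0],"offset":[0,0,0],"hand":-1},
    {"dr":[0,0,0],"offset":[0,0,0],"hand":-1},
    {"dr":[0,0,0],"offset":[0,0,0],"hand":-1},
    {"dr":[0,0,0],"offset":[0,0,0],"hand":-1},
    {"dr":[0,0,0],"offset":[0,0,0],"hand":-1}
  ]
}}

```text
time_s: 4.0
eef_pos: [500.7, -159.3, 68.9]
ee_rot: [-0.041, 0.732, 0.678, 0.044]
force: [-4.8, -0.4, 7.2]
grip_width: 0.121
grip_force: 58.7
```

{"method": "arm_command", "body": {
  "increments": [
    {"dr":[0,-0.0255,0],"offset":[0.0034,0,-0.0742],"hand":-1},
    {"dr":[0,-0.0255,0],"offset":[0.0034,0,-0.0742],"hand":-1},
    {"dr":[0,-0.0255,0],"offset":[0.0034,0,-0.0742],"hand":-1},
    {"dr":[0,-0.0255,0],"offset":[0.0034,0,-0.0742],"hand":-1},
    {"dr":[0,-0.0255,0],"offset":[0.0034,0,-0.0742],"hand":-1},
    {"dr":[0,0,0],"offset":[0,0,0],"hand":-1},
    {"dr":[0,0,0],"offset":[0,0,0],"hand":-1}
  ]
}}

```text
time_s: 4.7
eef_pos: [500.6, -160.7, 113.3]
ee_rot: [-0.007, 0.734, 0.68, 0.007]
force: [-4.8, -2.9, -3.7]
grip_width: 0.117
grip_force: 58.7
```

```bash
cat > m.py <<'E'
from h import *
import cv2,sys
p=np.load("p.npy")
def blob(n,s_guess=None):
    hsv=cv2.cvtColor(ctrl.capture(n),cv2.COLOR_RGB2HSV)
    m=((hsv[...,0]<12)&(hsv[...,1]>130)&(hsv[...,2]>40)).astype(np.uint8)
    # keep the region swept by the wheel
    q=np.array([proj(n,w(p,rk(x,y,z,0))) for x in(-56,56) for y in(-395,-30) for z in(-30,50)],np.float32)
    roi=np.zeros_like(m); cv2.fillConvexPoly(roi,cv2.convexHull(q).astype(int),1); m&=roi
    k,l,st,ct=cv2.connectedComponentsWithStats(m); i=1+np.argmax(st[1:,4]); return ct[i],st[i,4]
def travel(n,c,a):
    f=lambda s:proj(n,w(p,rk(0,-362+s*1000,25 if n=="scene" else 33,a)))-c
    r=least_squares(f,[.1],x_scale=.1); return r.x[0],np.linalg.norm(r.fun)
def look():
    s=ctrl.sense(); a=np.arctan2(s["eef_pos"][2]-105-16,445)
    t0=s["time_s"]
    for n in("scene","top"):
        c,ar=blob(n); tr=travel(n,c,a); print(n,np.round(c,1),ar,"s=%.4f res %.1f"%tr)
    s2=ctrl.sense(); print("t",t0,s2["time_s"],s["eef_pos"].round(1),s2["eef_pos"].round(1),"tilt %.4f"%a,"rotTilt %.4f"%(2*np.arcsin(np.hypot(s["ee_rot"][0],s["ee_rot"][3]))),"gf",s["grip_force"],s["grip_width"],s["force"].round(1))
look()
E
python3 m.py
```

```text
Traceback (most recent call last):
  File "m.py", line 20, in <module>
    look()
    ~~~~^^
  File "m.py", line 18, in look
    c,ar=blob(n); tr=travel(n,c,a); print(n,np.round(c,1),ar,"s=%.4f res %.1f"%tr)
                     ~~~~~~^^^^^^^
  File "m.py", line 13, in travel
    r=least_squares(f,[.1],x_scale=.1); return r.x[0],np.linalg.norm(r.fun)
  File "m.py", line 12, in <lambda>
    f=lambda s:proj(n,w(p,rk(0,-362+s*1000,25 if n=="scene" else 33,a)))-c
                          ~~^^^^^^^^^^^^^^^^^^^^^^^^^^^^^^^^^^^^^^^^^^
  File "h.py", line 12, in rk
    return np.array([x,220+y*np.cos(a)-z*np.sin(a), 105+y*np.sin(a)*-1*-1*1+z*np.cos(a)]) if 0 else np.array([x,220+y*np.cos(a)+z*np.sin(a),105-y*np.sin(a)+z*np.cos(a)])
                                                                                                    ~~~~~~~~^^^^^^^^^^^^^^^^^^^^^^^^^^^^^^^^^^^^^^^^^^^^^^^^^^^^^^^^^^^^^
ValueError: setting an array element with a sequence. The requested array has an inhomogeneous shape after 1 dimensions. The detected shape was (3,) + inhomogeneous part.
```

```bash
sed -i 's/-362+s\*1000/-362+s[0]*1000/' m.py; sed -i 's/ return np.array(\[x,220+y\*np.cos(a)-.* if 0 else / return /' h.py; python3 m.py
```

```text
scene [235.3 183.6] 276 s=0.0010 res 0.9
top [267.2 184.3] 141 s=0.0073 res 3.9
t 4.75 4.85 [ 500.6 -160.7  113.2] [ 500.6 -160.7  113.1] tilt -0.0176 rotTilt 0.0188 gf 58.676869478076696 0.11819829779294355 [-3.6 -3.1 -4. ]
```

{"method": "arm_command", "body": {
  "increments": [
    {"dr":[0,-0.0318,0],"offset":[0.0045,0,-0.0927],"hand":-1},
    {"dr":[0,-0.0318,0],"offset":[0.0045,0,-0.0927],"hand":-1},
    {"dr":[0,0,0],"offset":[0,0,0],"hand":-1},
    {"dr":[0,0,0],"offset":[0,0,0],"hand":-1},
    {"dr":[0,0,0],"offset":[0,0,0],"hand":-1},
    {"dr":[0,0,0],"offset":[0,0,0],"hand":-1},
    {"dr":[0,0,0],"offset":[0,0,0],"hand":-1}
  ]
}}

```text
time_s: 5.55
eef_pos: [500.7, -159.7, 136.1]
ee_rot: [0.011, 0.733, 0.68, -0.012]
force: [-5.3, -2.7, -4.4]
grip_width: 0.116
grip_force: 59.0
```

```bash
python3 m.py
```

```text
scene [238.7 178.4] 275 s=0.0113 res 1.0
top [262.8 182.2] 115 s=0.0198 res 4.6
t 5.55 5.65 [ 500.7 -159.7  136.1] [ 500.7 -159.7  136. ] tilt 0.0338 rotTilt 0.0319 gf 59.03866776265204 0.11628738023819303 [-5.3 -2.7 -4.4]
```

{"method": "arm_command", "body": {
  "increments": [
    {"dr":[0,0,0],"offset":[0,0,0],"hand":-1},
    {"dr":[0,0,0],"offset":[0,0,0],"hand":-1},
    {"dr":[0,0,0],"offset":[0,0,0],"hand":-1},
    {"dr":[0,0,0],"offset":[0,0,0],"hand":-1},
    {"dr":[0,0,0],"offset":[0,0,0],"hand":-1},
    {"dr":[0,0,0],"offset":[0,0,0],"hand":-1},
    {"dr":[0,0,0],"offset":[0,0,0],"hand":-1},
    {"dr":[0,0.0255,0],"offset":[-0.0019,0,0.0742],"hand":-1}
  ]
}}

```text
time_s: 6.45
eef_pos: [500.7, -160.1, 127.8]
ee_rot: [0.004, 0.733, 0.68, -0.005]
force: [-6.7, -4.1, -4.2]
grip_width: 0.117
grip_force: 59.1
```

```bash
python3 m.py
```

```text
scene [253.2 178. ] 301 s=0.0582 res 0.5
top [249.5 186.5] 279 s=0.0605 res 0.5
t 6.45 6.55 [ 500.7 -160.1  127.8] [ 500.7 -160.3  126.4] tilt 0.0153 rotTilt 0.0126 gf 59.128314508125186 0.11729982230485084 [-6.7 -4.1 -4.2]
```

{"method": "arm_command", "body": {
  "increments": [
    {"dr":[0,0.0255,0],"offset":[-0.0019,0,0.0742],"hand":-1},
    {"dr":[0,0.019,0],"offset":[-0.0016,0,0.0556],"hand":-1},
    {"dr":[0,0,0],"offset":[0,0,0],"hand":-1},
    {"dr":[0,0,0],"offset":[0,0,0],"hand":-1},
    {"dr":[0,0,0],"offset":[0,0,0],"hand":-1},
    {"dr":[0,0,0],"offset":[0,0,0],"hand":-1},
    {"dr":[0,0,0],"offset":[0,0,0],"hand":-1}
  ]
}}

```text
time_s: 7.25
eef_pos: [500.7, -160.7, 111.5]
ee_rot: [-0.008, 0.733, 0.68, 0.008]
force: [-6.8, -3.4, -4.5]
grip_width: 0.117
grip_force: 59.2
```

```bash
python3 m.py
```

```text
scene [268.1 177.6] 292 s=0.1083 res 0.5
top [234.3 185.3] 275 s=0.1093 res 0.1
t 7.25 7.35 [ 500.7 -160.7  111.5] [ 500.7 -160.7  111.5] tilt -0.0214 rotTilt 0.0231 gf 59.20406475663185 0.11715406355734165 [-6.8 -3.4 -4.5]
```

{"method": "arm_command", "body": {
  "increments": [
    {"dr":[0,0,0],"offset":[0,0,0],"hand":-1},
    {"dr":[0,0,0],"offset":[0,0,0],"hand":-1},
    {"dr":[0,0,0],"offset":[0,0,0],"hand":-1},
    {"dr":[0,0,0],"offset":[0,0,0],"hand":-1},
    {"dr":[0,0,0],"offset":[0,0,0],"hand":-1},
    {"dr":[0,0,0],"offset":[0,0,0],"hand":-1},
    {"dr":[0,-0.0159,0],"offset":[0.0019,0,-0.0464],"hand":-1},
    {"dr":[0,-0.0159,0],"offset":[0.0019,0,-0.0464],"hand":-1}
  ]
}}

```text
time_s: 8.15
eef_pos: [500.7, -160.4, 122.7]
ee_rot: [0.0, 0.734, 0.68, -0.001]
force: [-6.5, -3.2, -3.4]
grip_width: 0.119
grip_force: 59.2
```

```bash
python3 m.py
```

```text
scene [273.7 175.1] 293 s=0.1261 res 0.5
top [229.1 184.3] 278 s=0.1246 res 0.1
t 8.15 8.25 [ 500.7 -160.4  122.7] [ 500.7 -160.4  123.3] tilt 0.0038 rotTilt 0.0022 gf 59.19050660915673 0.11879530757352917 [-6.5 -3.2 -3.4]
```

{"method": "arm_command", "body": {
  "increments": [
    {"dr":[0,0,0],"offset":[0,0,0],"hand":-1},
    {"dr":[0,0,0],"offset":[0,0,0],"hand":-1},
    {"dr":[0,0,0],"offset":[0,0,0],"hand":-1},
    {"dr":[0,0,0],"offset":[0,0,0],"hand":-1}
  ]
}}

```text
time_s: 8.65
eef_pos: [500.7, -160.4, 122.7]
ee_rot: [0.0, 0.734, 0.68, -0.001]
force: [-6.0, -3.8, -2.8]
grip_width: 0.12
grip_force: 59.2
```

```bash
python3 m.py
```

```text
scene [273.8 175. ] 294 s=0.1264 res 0.5
top [228.8 184.4] 281 s=0.1254 res 0.0
t 8.65 8.75 [ 500.7 -160.4  122.7] [ 500.7 -160.4  122.7] tilt 0.0037 rotTilt 0.0019 gf 59.22563698142767 0.12036883121427913 [-6.  -3.8 -2.8]
```

{"method": "arm_command", "body": {
  "increments": [
    {"dr":[0,-0.0191,0],"offset":[0.002,0,-0.0556],"hand":-1},
    {"dr":[0,0,0],"offset":[0,0,0],"hand":-1},
    {"dr":[0,0,0],"offset":[0,0,0],"hand":-1},
    {"dr":[0,0,0],"offset":[0,0,0],"hand":-1},
    {"dr":[0,0.0191,0],"offset":[-0.002,0,0.0556],"hand":-1},
    {"dr":[0,0,0],"offset":[0,0,0],"hand":-1},
    {"dr":[0,0,0],"offset":[0,0,0],"hand":-1},
    {"dr":[0,0,0],"offset":[0,0,0],"hand":-1}
  ]
}}

```text
time_s: 9.55
eef_pos: [500.7, -160.4, 122.7]
ee_rot: [0.0, 0.734, 0.68, -0.001]
force: [-6.6, -2.7, -3.2]
grip_width: 0.118
grip_force: 59.3
```

```bash
python3 m.py
```

```text
scene [275.4 174.7] 292 s=0.1320 res 0.5
top [226.9 184.4] 277 s=0.1314 res 0.2
t 9.55 9.65 [ 500.7 -160.4  122.7] [ 500.7 -160.4  122.7] tilt 0.0037 rotTilt 0.0018 gf 59.29060055874288 0.11802649299278437 [-6.6 -2.7 -3.2]
```

{"method": "arm_command", "body": {
  "increments": [
    {"dr":[0,0,0],"offset":[0,0,0],"hand":-1},
    {"dr":[0,0,0],"offset":[0,0,0],"hand":-1},
    {"dr":[0,0,0],"offset":[0,0,0],"hand":-1},
    {"dr":[0,0,0],"offset":[0,0,0],"hand":-1}
  ]
}}

```text
time_s: 10.05
eef_pos: [500.7, -160.4, 122.7]
ee_rot: [0.0, 0.734, 0.68, -0.001]
force: [-6.3, -4.0, -3.4]
grip_width: 0.116
grip_force: 59.3
```

```bash
python3 m.py
```

```text
scene [276.7 174.6] 293 s=0.1360 res 0.4
top [225.7 184.2] 283 s=0.1352 res 0.1
t 10.05 10.15 [ 500.7 -160.4  122.7] [ 500.7 -160.4  122.7] tilt 0.0039 rotTilt 0.0018 gf 59.29246997460723 0.11612899132731631 [-6.3 -4.  -3.4]
```

{"method": "arm_command", "body": {
  "increments": [
    {"dr":[0,0,0],"offset":[0,0,0],"hand":-1},
    {"dr":[0,0,0],"offset":[0,0,0],"hand":-1},
    {"dr":[0,0,0],"offset":[0,0,0],"hand":-1},
    {"dr":[0,0,0],"offset":[0,0,0],"hand":-1},
    {"dr":[0,0,0],"offset":[0,0,0],"hand":-1}
  ]
}}

```text
time_s: 10.65
eef_pos: [500.7, -160.4, 122.7]
ee_rot: [0.0, 0.734, 0.68, -0.001]
force: [-6.8, -2.3, -4.3]
grip_width: 0.115
grip_force: 59.3
```

```bash
python3 m.py
python3 - <<'E'
from rig import ctrl
import cv2
im=ctrl.capture("top")[150:245,140:312,::-1]; cv2.imwrite("pics/t3.png",cv2.resize(im,None,fx=4.6,fy=4.6,interpolation=cv2.INTER_CUBIC))
E
```

```text
scene [277.7 174.2] 294 s=0.1396 res 0.6
top [224.6 184.3] 277 s=0.1385 res 0.2
t 10.65 10.75 [ 500.7 -160.4  122.7] [ 500.7 -160.4  122.7] tilt 0.0038 rotTilt 0.0018 gf 59.29478284902871 0.11465507583212187 [-6.8 -2.3 -4.3]
```

View pics/t3.png

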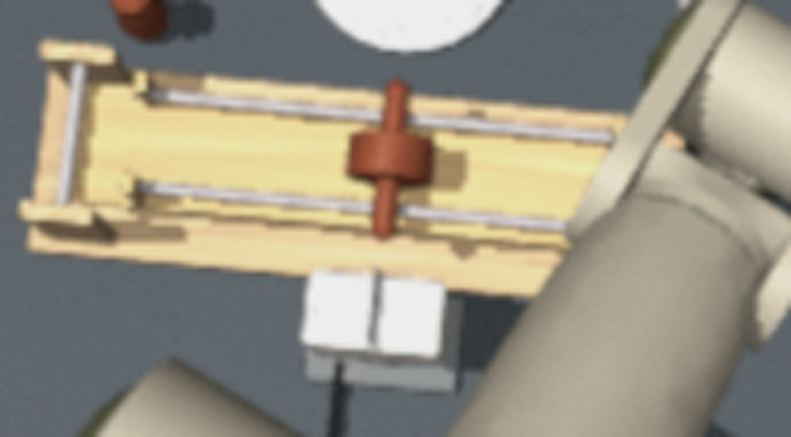

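The spindle's line (397,85)-(384,235) meets the lamp ridge at about (376,275), so it is centred. The wheel still creeps at about 6 mm/s, so I'll trim slightly downward to stop it.

{"method": "arm_command", "body": {
  "increments": [
    {"dr":[0,0.0051,0],"offset":[0,0,0.0148],"hand":-1},
    {"dr":[0,0,0],"offset":[0,0,0],"hand":-1},
    {"dr":[0,0,0],"offset":[0,0,0],"hand":-1},
    {"dr":[0,0,0],"offset":[0,0,0],"hand":-1},
    {"dr":[0,0,0],"offset":[0,0,0],"hand":-1},
    {"dr":[0,0,0],"offset":[0,0,0],"hand":-1},
    {"dr":[0,0,0],"offset":[0,0,0],"hand":-1},
    {"dr":[0,0,0],"offset":[0,0,0],"hand":-1}
  ]
}}

```text
time_s: 11.6
eef_pos: [500.7, -160.5, 120.9]
ee_rot: [-0.001, 0.734, 0.68, 0.001]
force: [-6.8, -2.6, -4.4]
grip_width: 0.12
grip_force: 59.3
```

```bash
python3 m.py
```

```text
scene [278.3 174.3] 293 s=0.1416 res 0.6
top [224.2 184.3] 276 s=0.1400 res 0.3
t 11.6 11.7 [ 500.7 -160.5  120.9] [ 500.7 -160.4  120.9] tilt -0.0001 rotTilt 0.0023 gf 59.30576437152922 0.1201414345749395 [-6.8 -2.6 -4.4]
```

{"method": "arm_command", "body": {
  "increments": [
    {"dr":[0,0,0],"offset":[0,0,0],"hand":-1},
    {"dr":[0,0,0],"offset":[0,0,0],"hand":-1},
    {"dr":[0,0,0],"offset":[0,0,0],"hand":-1},
    {"dr":[0,0,0],"offset":[0,0,0],"hand":-1},
    {"dr":[0,0,0],"offset":[0,0,0],"hand":-1},
    {"dr":[0,0,0],"offset":[0,0,0],"hand":-1},
    {"dr":[0,0,0],"offset":[0,0,0],"hand":-1}
  ]
}}

```text
time_s: 12.4
eef_pos: [500.7, -160.5, 120.9]
ee_rot: [-0.001, 0.734, 0.68, 0.001]
force: [-6.9, -3.0, -3.4]
grip_width: 0.117
grip_force: 59.3
```

```bash
python3 m.py
```

```text
scene [277.9 174.5] 293 s=0.1403 res 0.5
top [224.5 184.3] 278 s=0.1389 res 0.2
t 12.4 12.5 [ 500.7 -160.5  120.9] [ 500.7 -160.4  120.9] tilt -0.0001 rotTilt 0.0023 gf 59.30511376820505 0.11704671481411405 [-6.9 -3.  -3.4]
```

Now creeping back very slowly, so true level lies in between. Trim up 1 mm and hold.

{"method": "arm_command", "body": {
  "increments": [
    {"dr":[0,-0.0025,0],"offset":[0,0,-0.0075],"hand":-1},
    {"dr":[0,0,0],"offset":[0,0,0],"hand":-1},
    {"dr":[0,0,0],"offset":[0,0,0],"hand":-1},
    {"dr":[0,0,0],"offset":[0,0,0],"hand":-1},
    {"dr":[0,0,0],"offset":[0,0,0],"hand":-1},
    {"dr":[0,0,0],"offset":[0,0,0],"hand":-1},
    {"dr":[0,0,0],"offset":[0,0,0],"hand":-1},
    {"dr":[0,0,0],"offset":[0,0,0],"hand":-1}
  ]
}}

```text
time_s: 13.3
eef_pos: [500.7, -160.4, 121.8]
ee_rot: [-0.0, 0.734, 0.68, -0.0]
force: [-6.7, -3.0, -3.2]
grip_width: 0.116
grip_force: 59.3
```

```bash
python3 m.py
```

```text
scene [277.4 174.5] 290 s=0.1386 res 0.5
top [224.9 184.2] 278 s=0.1376 res 0.1
t 13.3 13.4 [ 500.7 -160.4  121.8] [ 500.7 -160.4  121.8] tilt 0.0019 rotTilt 0.0007 gf 59.29819084703922 0.11621759906364458 [-6.7 -3.  -3.2]
```

{"method": "arm_command", "body": {
  "increments": [
    {"dr":[0,0,0],"offset":[0,0,0],"hand":-1},
    {"dr":[0,0,0],"offset":[0,0,0],"hand":-1},
    {"dr":[0,0,0],"offset":[0,0,0],"hand":-1},
    {"dr":[0,0,0],"offset":[0,0,0],"hand":-1},
    {"dr":[0,0,0],"offset":[0,0,0],"hand":-1},
    {"dr":[0,0,0],"offset":[0,0,0],"hand":-1},
    {"dr":[0,0,0],"offset":[0,0,0],"hand":-1},
    {"dr":[0,0,0],"offset":[0,0,0],"hand":-1}
  ]
}}

```text
time_s: 14.2
eef_pos: [500.7, -160.4, 121.8]
ee_rot: [-0.0, 0.734, 0.68, -0.0]
force: [-5.9, -2.7, -3.5]
grip_width: 0.113
grip_force: 59.3
```

```bash
python3 m.py
```

```text
scene [277.4 174.4] 290 s=0.1386 res 0.6
top [225. 184.] 275 s=0.1375 res 0.0
t 14.2 14.3 [ 500.7 -160.4  121.8] [ 500.7 -160.4  121.8] tilt 0.0018 rotTilt 0.0008 gf 59.29943326860666 0.11325560401537474 [-5.9 -2.7 -3.5]
```

The wheel is still at s ≈ 0.138 (target 0.137). Hold.

{"method": "arm_command", "body": {
  "increments": [
    {"dr":[0,0,0],"offset":[0,0,0],"hand":-1},
    {"dr":[0,0,0],"offset":[0,0,0],"hand":-1},
    {"dr":[0,0,0],"offset":[0,0,0],"hand":-1},
    {"dr":[0,0,0],"offset":[0,0,0],"hand":-1},
    {"dr":[0,0,0],"offset":[0,0,0],"hand":-1},
    {"dr":[0,0,0],"offset":[0,0,0],"hand":-1},
    {"dr":[0,0,0],"offset":[0,0,0],"hand":-1},
    {"dr":[0,0,0],"offset":[0,0,0],"hand":-1}
  ]
}}

```text
time_s: 15.1
eef_pos: [500.7, -160.4, 121.8]
ee_rot: [-0.0, 0.734, 0.68, -0.0]
force: [-6.7, -2.6, -3.5]
grip_width: 0.119
grip_force: 59.3
```

{"method": "arm_command", "body": {
  "increments": [
    {"dr":[0,0,0],"offset":[0,0,0],"hand":-1},
    {"dr":[0,0,0],"offset":[0,0,0],"hand":-1},
    {"dr":[0,0,0],"offset":[0,0,0],"hand":-1},
    {"dr":[0,0,0],"offset":[0,0,0],"hand":-1},
    {"dr":[0,0,0],"offset":[0,0,0],"hand":-1},
    {"dr":[0,0,0],"offset":[0,0,0],"hand":-1},
    {"dr":[0,0,0],"offset":[0,0,0],"hand":-1},
    {"dr":[0,0,0],"offset":[0,0,0],"hand":-1}
  ]
}}

```text
time_s: 15.9
eef_pos: [500.7, -160.4, 121.8]
ee_rot: [-0.0, 0.734, 0.68, -0.0]
force: [-6.1, -3.6, -3.5]
grip_width: 0.117
grip_force: 59.3
```

{"method": "arm_command", "body": {
  "increments": [
    {"dr":[0,0,0],"offset":[0,0,0],"hand":-1},
    {"dr":[0,0,0],"offset":[0,0,0],"hand":-1},
    {"dr":[0,0,0],"offset":[0,0,0],"hand":-1},
    {"dr":[0,0,0],"offset":[0,0,0],"hand":-1},
    {"dr":[0,0,0],"offset":[0,0,0],"hand":-1},
    {"dr":[0,0,0],"offset":[0,0,0],"hand":-1},
    {"dr":[0,0,0],"offset":[0,0,0],"hand":-1},
    {"dr":[0,0,0],"offset":[0,0,0],"hand":-1}
  ]
}}

```text
time_s: 16.7
eef_pos: [500.7, -160.4, 121.8]
ee_rot: [-0.0, 0.734, 0.68, -0.0]
force: [-7.5, -3.5, -3.8]
grip_width: 0.119
grip_force: 59.3
```

```bash
python3 m.py
```

```text
scene [277.4 174.4] 288 s=0.1386 res 0.6
top [224.9 184.2] 274 s=0.1375 res 0.1
t 16.7 16.8 [ 500.7 -160.4  121.8] [ 500.7 -160.4  121.8] tilt 0.0019 rotTilt 0.0007 gf 59.29950160905719 0.11869873686030126 [-7.5 -3.5 -3.8]
```

{"method": "arm_command", "body": {
  "increments": [
    {"dr":[0,0,0],"offset":[0,0,0],"hand":-1},
    {"dr":[0,0,0],"offset":[0,0,0],"hand":-1},
    {"dr":[0,0,0],"offset":[0,0,0],"hand":-1},
    {"dr":[0,0,0],"offset":[0,0,0],"hand":-1},
    {"dr":[0,0,0],"offset":[0,0,0],"hand":-1},
    {"dr":[0,0,0],"offset":[0,0,0],"hand":-1},
    {"dr":[0,0,0],"offset":[0,0,0],"hand":-1},
    {"dr":[0,0,0],"offset":[0,0,0],"hand":-1}
  ]
}}

```text
time_s: 17.6
eef_pos: [500.7, -160.4, 121.8]
ee_rot: [-0.0, 0.734, 0.68, -0.0]
force: [-6.9, -3.4, -3.3]
grip_width: 0.115
grip_force: 59.3
```

{"method": "arm_command", "body": {
  "increments": [
    {"dr":[0,0,0],"offset":[0,0,0],"hand":-1},
    {"dr":[0,0,0],"offset":[0,0,0],"hand":-1},
    {"dr":[0,0,0],"offset":[0,0,0],"hand":-1},
    {"dr":[0,0,0],"offset":[0,0,0],"hand":-1},
    {"dr":[0,0,0],"offset":[0,0,0],"hand":-1},
    {"dr":[0,0,0],"offset":[0,0,0],"hand":-1},
    {"dr":[0,0,0],"offset":[0,0,0],"hand":-1},
    {"dr":[0,0,0],"offset":[0,0,0],"hand":-1}
  ]
}}

```text
time_s: 18.4
eef_pos: [500.7, -160.4, 121.8]
ee_rot: [-0.0, 0.734, 0.68, -0.0]
force: [-5.4, -3.2, -3.7]
grip_width: 0.123
grip_force: 59.3
```

{"method": "arm_command", "body": {
  "increments": [
    {"dr":[0,0,0],"offset":[0,0,0],"hand":-1},
    {"dr":[0,0,0],"offset":[0,0,0],"hand":-1},
    {"dr":[0,0,0],"offset":[0,0,0],"hand":-1},
    {"dr":[0,0,0],"offset":[0,0,0],"hand":-1},
    {"dr":[0,0,0],"offset":[0,0,0],"hand":-1},
    {"dr":[0,0,0],"offset":[0,0,0],"hand":-1},
    {"dr":[0,0,0],"offset":[0,0,0],"hand":-1},
    {"dr":[0,0,0],"offset":[0,0,0],"hand":-1}
  ]
}}

```text
time_s: 19.2
eef_pos: [500.7, -160.4, 121.8]
ee_rot: [-0.0, 0.734, 0.68, -0.0]
force: [-5.7, -3.6, -3.9]
grip_width: 0.117
grip_force: 59.3
```

{"method": "arm_command", "body": {
  "increments": [
    {"dr":[0,0,0],"offset":[0,0,0],"hand":-1},
    {"dr":[0,0,0],"offset":[0,0,0],"hand":-1},
    {"dr":[0,0,0],"offset":[0,0,0],"hand":-1},
    {"dr":[0,0,0],"offset":[0,0,0],"hand":-1},
    {"dr":[0,0,0],"offset":[0,0,0],"hand":-1},
    {"dr":[0,0,0],"offset":[0,0,0],"hand":-1},
    {"dr":[0,0,0],"offset":[0,0,0],"hand":-1},
    {"dr":[0,0,0],"offset":[0,0,0],"hand":-1}
  ]
}}

```text
time_s: 20.0
eef_pos: [500.7, -160.4, 121.9]
ee_rot: [-0.0, 0.734, 0.68, -0.0]
force: [-6.8, -2.7, -4.8]
grip_width: 0.121
grip_force: 59.3
```

```bash
python3 m.py
```

```text
scene [277.5 174.4] 289 s=0.1389 res 0.6
top [225.  184.1] 276 s=0.1374 res 0.0
t 20.0 20.1 [ 500.7 -160.4  121.9] [ 500.7 -160.4  121.8] tilt 0.0019 rotTilt 0.0007 gf 59.300088705495 0.12122610869720683 [-6.8 -2.7 -4.8]
```

The wheel has stayed put from 13.3 s to 20.1 s, more than 6 s. Handing in.

```bash
python3 -c "
from rig import ctrl
print(ctrl.finish_job())"
```

```text
the job is handed in; nothing more can be done
None
```

I handed in the job at about 20 s of the 43 s allowed: the wheel was at rest about 1 mm from the lamp's centre line by my camera measurements, had been still there for nearly 7 s, and the gripper was still holding the rack level by its handle; no verdict came back.

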